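# Cure a rocking transformer plate with a forked shim

## Robot

A 7-joint arm with a two-finger parallel gripper is mounted at the origin on the work surface. World frame = base frame: x ahead of the robot, y to its left, z up, the work surface at z = 0. Lengths are in m, angles in rad, forces in N, time in s.
With the tool pointing down it reaches from about 0.4 to 0.85 m from the base axis. Payload 10.4 kg.
Tool frame: the origin (TCP) lies on the centre line of the jaws, within the pads' length; the fingertips stand 11 mm ahead of it and the grasp point (between the pads) lies 8 mm behind it; z points along the fingers, x is the direction in which the jaws open and shut, and the axes are right-handed (so a half turn about z gives the same grasp; the last joint's range is limited). The gripper opens to 85 mm and grips with 20 to 120 N. Pads are 22 mm wide; open, the fingers measure 114 mm over their backs; the gripper's body (76 mm by 85 mm) begins 54 mm behind the grasp point. The pads swing forward as they close: fully open they stand 13 mm farther back than shut.
Start: joints at [-1.164, 0.332, -0.065, 1.46, 0.022, 1.35, -0.088], TCP at [0.26, 0.568, 0.242] pointing down, gripper open.
Joint ranges: [-2.6, 2.6], [-0.5, 2.12], [-1.47, 1.34], [0.16, 2.42], [-1.27, 4.41], [0.06, 2.06], [-2.6, 2.6]. Speed limits (rad/s): [2.22, 2.22, 2.79, 2.79, 3.14, 3.14, 3.14].

## Interface

Orientations are given as a unit quaternion [x, y, z, w].
In Python, from workcell import get_obs, camera, hand_in, boxes_of, silhouettes, pinpoint gives the robot as it stands.
- The arm moves only by the shell command python3 -m creep 'ROWS' [FORCE]. ROWS is JSON, one flat list of numbers, 7 for each row, row after row: the shift along the tool's x, y, z in cm, then the turn, a rotation vector about the tool's x, y, z in degrees, then the finger opening in cm, from 0 to 8.54. A call has 1 to 20 rows; each row is the pose to reach, as a shift and turn from the pose commanded when the call began, along the tool's axes at that moment; what a row does not reach only later rows make up. A row lasts 1/12 s, in which the tool goes at most 41.7 mm and 7.16 degrees, less where a joint would pass 70% of its speed; a pose out of reach is approached as far as the arm can. A call with a gripper value outside its range is refused whole. The fingers move at their own pace and stop on an object; FORCE is the grip in N (left out, the last holds). Time passes only in rows, so rows that repeat a pose let the fingers close. It gives the time, the measured TCP pose, the force and the opening at its end, in the units of the state.
- get_obs(): the state, without advancing time (a new reading comes with each control period).
- camera(name): name is "scene" or "side" or "wrist"; returns a dict with "pixels" (384x512x3 uint8, red, green, blue), "range_z" (384x512 float32, m along the optical axis (not along the pixel's ray), 0 where there is no reading), "intrinsics" (3x3 intrinsics, pixels), "T" (4x4, takes a point from camera to world coordinates). Camera axes: x right, y down, z forward; pixel columns grow to the right and rows downward; lengths in m; the calibration is good to about 2 mm. The wrist camera is an equidistant fisheye: a pixel r from the principal point sees the ray r / f radians off the axis. A picture is of the moment at which its call begins.
- hand_in(): hands the job in, once; it reports no verdict.
Trained networks look in a picture, given as the dict that the camera call returned (one of the last four; its "shot" number tells which), for a name from the list of things; names that differ only in an ending like _2 or _b are one class to them, and where a whole thing is asked for, a point or a joint stands for the part that bears it (a point fixed in the world has none). Each returns a list of dicts, best first, with "conf" (0 to 1); they miss things now and then, are a little off and sometimes report something else, mostly with a low value. They report only what shows in the picture. A call takes as long as a camera call. They do not tell look-alikes from the thing itself.
- boxes_of(picture, query): "at" ([x, y, z] in m, in world coordinates, good to about 4 mm: the middle of the surface that is visible of it).
- silhouettes(picture, query): "pixels" (384x512 bool, what is visible of it).
- pinpoint(picture, query): "at" ([x, y, z] in m, in world coordinates, good to about 4 mm: a listed point, or the origin of a listed thing).
The state is a dict: "clock": time; "joint_pos": joint angles; "joint_velocities": joint speeds; "tau": joint torques, N m; "position": TCP position; "ee_rot": TCP orientation; "ft_force": force on the tool from outside, world axes, zero at the start; "torque": the same for the moment, N m; "grip_width": opening from 0.0 (shut) to 1.0 (fully open).
Only numpy, scipy, OpenCV 4.12 (cv2) and the standard library are available. Lean on these libraries where they do the work, as an engineer would, in place of code of your own. Each camera call takes 0.05 s, during which the arm holds its last target. There are 200 camera calls.

## Task

The transformer plate rocks because one of the four pillars under it is too short. Press gently on its corners in turn until you find the one that dips, slide the orange forked shim fully home around that corner's stud, between pillar and plate, and let go of it. Then press that corner again, firmly but never with more than 30 N, to prove that it no longer dips, and leave the screwdriver, reel and cup alone.

Things in the scene. Friction and masses are not known exactly. Their poses are not given: they have to be found in the camera images.
- plate: loose square aluminium plate 160 x 160 x 8 mm with a round copper and yellow transformer (74 mm across, 39 mm high) bolted on its centre; 1.0 to 1.7 kg in all. Origin: centre of its underside; z up, x and y parallel to its edges. It lies level on the pillars, underside 35 mm and top face 43 mm above the bench. A stud passes through a 9 mm hole in each corner, so it slides 1.5 mm at most
- corner_1 (a point): centre of a corner hole (and stud) of the plate, on its top face; at plate x = +65, y = +65 mm, 15 mm from two edges. Press on the bare metal 20 to 30 mm inboard of the stud, towards the middle: at the short pillar's corner the plate gives 2 to 3 mm there (4 mm at the stud) under 1 to 4 N and comes back when released; the other three do not give. Over 30 N is a fault
- corner_2 (a point): centre of a corner hole (and stud) of the plate, on its top face; at plate x = +65, y = -65 mm, 15 mm from two edges. Press on the bare metal 20 to 30 mm inboard of the stud, towards the middle: at the short pillar's corner the plate gives 2 to 3 mm there (4 mm at the stud) under 1 to 4 N and comes back when released; the other three do not give. Over 30 N is a fault
- corner_3 (a point): centre of a corner hole (and stud) of the plate, on its top face; at plate x = -65, y = -65 mm, 15 mm from two edges. Press on the bare metal 20 to 30 mm inboard of the stud, towards the middle: at the short pillar's corner the plate gives 2 to 3 mm there (4 mm at the stud) under 1 to 4 N and comes back when released; the other three do not give. Over 30 N is a fault
- corner_4 (a point): centre of a corner hole (and stud) of the plate, on its top face; at plate x = -65, y = +65 mm, 15 mm from two edges. Press on the bare metal 20 to 30 mm inboard of the stud, towards the middle: at the short pillar's corner the plate gives 2 to 3 mm there (4 mm at the stud) under 1 to 4 N and comes back when released; the other three do not give. Over 30 N is a fault
- chassis: fixed blue-painted steel floor 220 x 220 x 5 mm on the bench; origin: centre of its underside, axes as the plate's. Under the plate's four holes it carries round pillars 25 mm across (top edge bevelled 1.5 mm) with a 6 mm stud ending 53 mm above the bench. Three pillar tops are 35 mm above the bench, the fourth is at 31 mm: a 4 mm gap below the plate; which one changes. The shim can enter from any outer side
- shim: loose orange forked shim, 20 g, 4 mm thick, flat on the bench, grip up. Fork 27 mm wide, its 9 mm slot open to +x (z up); the prongs end 14 mm ahead of the origin and taper over the last 10 mm to 1.5 mm, at mid thickness. Origin: on the underside, 4 mm ahead of the slot's closed end, so fully home the stud's axis is 1 mm behind it; within 6 mm of the hole counts
- shim_grip (a point): middle of the shim's grip, an upright block 22 mm long (along shim x), 14 mm wide (along shim y) and 30 mm high from the underside up; this point is 48 mm behind the shim's origin and 20 mm above its underside
- screwdriver: bystander: screwdriver with a yellow handle lying on the bench; origin at the middle of its underside
- reel: bystander: blue solder reel 60 mm across, 40 mm high; origin at the centre of its underside
- cup: bystander: yellow cup 72 mm across, 85 mm high; origin at the centre of its underside
Mind the look-alikes: they are no part of the job. There is more than one size of the plate; the job needs the smaller.

How it is judged:
By the outcome, as a careful person would: the job done as asked, in the order asked, and still so for the second after the job is handed in, with the robot touching nothing.
It also fails if it takes over 72 s, if anything falls off the work surface, if the arm or the gripper's body presses on something with over 40 N, if the wrist force passes 120 N, or if a joint passes its speed limit or range.

## Working session

There is one attempt and no reset: what is moved stays moved. The work goes in short steps, Python scripts to look and compute and a shell command to move; the robot and the scene stay as the last step left them, time stands still between calls to the robot, and variables do not carry over. Pictures are saved under pics/ and viewed, on a budget of 10 in all, crops included, one or two more only if the job needs it, and the job is handed in when it is done.

```bash
ls; mkdir -p pics
cat > h.py <<'E'
import numpy as np, cv2
from workcell import *
from scipy.spatial.transform import Rotation as R
def save(c,n): cv2.imwrite('pics/'+n,c['pixels'][:,:,::-1])
def world(c,u,v):
    K=c['intrinsics'];z=c['range_z'][v,u]
    p=np.stack([(u-K[0,2])/K[0,0]*z,(v-K[1,2])/K[1,1]*z,z,np.ones_like(z)],-1)
    return (p@c['T'].T)[...,:3]
def proj(c,p):
    q=np.linalg.inv(c['T'])@np.append(p,1);k=c['intrinsics']@q[:3];return (k[:2]/k[2]).round()
E
python3 - <<'E'
from h import *
o=get_obs();print(o)
ims=[]
for n in('scene','side'):
    c=camera(n);ims.append(c['pixels'])
    for q in ('plate','chassis','corner_1','shim','shim_grip','screwdriver','reel','cup'):
        for d in pinpoint(c,q)[:8]: print(n,q,round(d['conf'],2),np.round(d['at'],3),proj(c,d['at']))
    save(c,n+'.png')
E
```

```text
pics
{'clock': 0.0, 'joint_pos': array([-1.16361002,  0.33286569, -0.06470164,  1.46094334,  0.02160645,
        1.34989527, -0.08852363]), 'joint_velocities': array([-1.11851741e-03,  1.58536436e-03,  2.01351752e-05, -8.25140561e-04,
        2.16196012e-04,  8.03494301e-04,  1.43512087e-03]), 'tau': array([-9.95378286e-04, -6.25460744e+01,  4.85177629e-02, -3.91606843e+01,
        1.61526224e-02,  9.96605231e-03, -5.31327566e-05]), 'position': array([0.26027835, 0.56783014, 0.24151882]), 'ee_rot': array([ 8.41628037e-01,  5.40057169e-01, -5.75707752e-04,  4.11988678e-04]), 'ft_force': array([-1.18097748, -0.00715502, -0.21542557]), 'torque': array([ 0.0370374 ,  0.01832808, -0.04423462]), 'grip_width': 1.002911441736275}
scene plate 0.87 [ 0.559 -0.051  0.034] [248. 233.]
scene plate 0.7 [0.244 0.315 0.001] [353. 130.]
scene corner_1 0.97 [0.113 0.319 0.008] [342.  98.]
scene corner_1 0.9 [0.479 0.001 0.042] [263. 201.]
scene corner_1 0.83 [0.249 0.198 0.013] [316. 133.]
scene corner_1 0.7 [0.602 0.032 0.043] [286. 241.]
scene corner_1 0.64 [0.24  0.446 0.01 ] [396. 121.]
scene corn
[... 536 characters left out ...]
9 -0.048 -0.002] [281. 191.]
side corner_1 0.93 [ 0.512 -0.129  0.044] [288. 200.]
side corner_1 0.92 [0.368 0.322 0.012] [165. 156.]
side corner_1 0.91 [ 0.634 -0.089  0.044] [309. 177.]
side corner_1 0.78 [0.241 0.443 0.01 ] [114. 153.]
side corner_1 0.74 [0.607 0.031 0.045] [277. 162.]
side corner_1 0.6 [ 0.478 -0.002  0.043] [252. 183.]
side corner_1 0.49 [ 0.558 -0.048 -0.005] [281. 192.]
side shim 0.63 [ 0.522 -0.329  0.002] [340. 247.]
side shim 0.49 [ 0.516  0.307 -0.003] [205. 146.]
side shim_grip 0.69 [0.467 0.299 0.021] [194. 146.]
side screwdriver 0.88 [ 0.524 -0.327  0.002] [340. 247.]
side reel 0.77 [0.657 0.279 0.003] [241. 134.]
side cup 0.6 [ 0.348 -0.282 -0.   ] [281. 268.]
```

View scene.

View pics/scene.png

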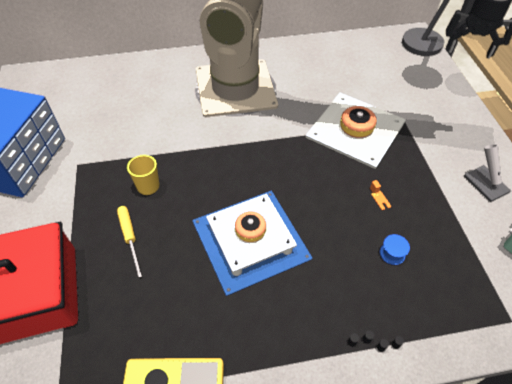

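Run:
```python
from h import *
c=camera('scene')
for s in silhouettes(c,'shim')[:2]:
    v,u=np.nonzero(s['pixels']);w=world(c,u,v)
    print('shim',s['conf'],len(v),u.mean(),v.mean(),w.min(0),w.max(0))
    g=w[w[:,2]>.027];f=w[(w[:,2]<.012)]
    for nm,m in(('grip',g),('fork',f)):
        r=cv2.minAreaRect((m[:,:2]*1000).astype(np.float32));print(nm,len(m),m.mean(0),r)
P=np.array([[.479,0],[.6045,.0315],[.6345,-.0925],[.512,-.1285]]);print(P.mean(0),[np.linalg.norm(P[i]-P[i-1]) for i in range(4)],[np.degrees(np.arctan2(*(P[i]-P[i-1])[::-1])) for i in range(4)])
# plate silhouettes
for s in silhouettes(c,'plate')[:3]:
    v,u=np.nonzero(s['pixels']);w=world(c,u,v);
    for zr in((.040,.046),(.002,.02)):
        m=w[(w[:,2]>zr[0])&(w[:,2]<zr[1])]
        if len(m)>50: print('plate',s['conf'],zr,len(m),cv2.minAreaRect((m[:,:2]*1000).astype(np.float32)))
i=cv2.resize(np.hstack([c['pixels'][150:290,200:320],c['pixels'][150:290,320:440]]),None,fx=3.3,fy=3.3,interpolation=cv2.INTER_CUBIC)
cv2.imwrite('pics/crop1.png',i[:,:,::-1])
```

```text
shim 0.56 270 378.72592592592594 195.42962962962963 [ 0.4573988  -0.13252309 -0.0025286 ] [1.10180594 0.32449908 0.93157099]
grip 38 [0.48617578 0.28759628 0.05402741] ((784.2280883789062, 91.00114440917969), (20.65814208984375, 776.4332275390625), 56.384639739990234)
fork 196 [0.49888586 0.304825   0.00465549] ((494.516357421875, 304.98516845703125), (68.99551391601562, 32.15082550048828), 9.445893287658691)
[ 0.5575   -0.047375] [np.float64(0.13266970264532896), np.float64(0.12939281278340004), np.float64(0.12757742747053646), np.float64(0.1276802647240363)] [np.float64(104.40284765739617), np.float64(14.089941464869026), np.float64(-76.3994574833413), np.float64(-163.6231217164802)]
plate 0.89 (0.04, 0.046) 69 ((264.0424499511719, 308.1876220703125), (100.05612182617188, 55.94329071044922), 51.63898468017578)
plate 0.89 (0.002, 0.02) 3226 ((240.90310668945312, 324.40228271484375), (222.1398468017578, 233.69039916992188), 46.920555114746094)
plate 0.77 (0.04, 0.046) 2861 ((557.4359130859375, -44.857818603515625), (162.72354125976562, 160.97366333007812), 14.799468040466309)
```

View pics/crop1.png

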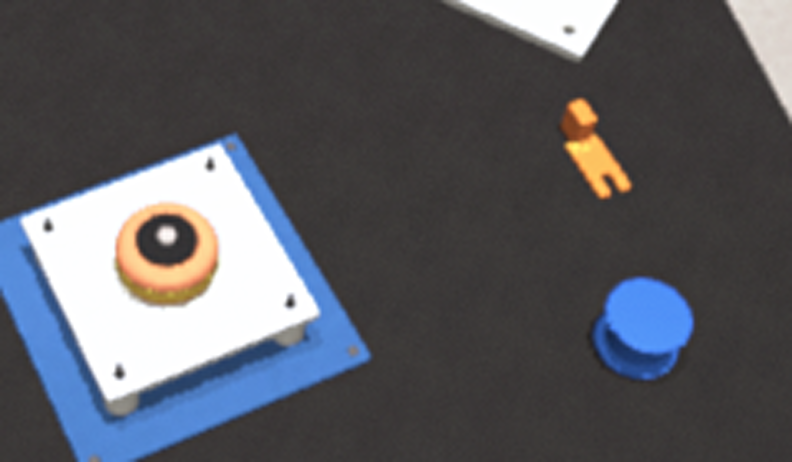

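Candidates for the plate: one at scene px (248,233), on pillars with its hole spacing about 129 mm (160 mm plate), and one at (353,130), flat on the bench with hole spacing about 185 mm. The crop confirms the first is the smaller, on the blue chassis with studs, so it is the one for the job. The shim is at (379,195): grip at (377,189), fork pointing down-right. The reel is at (393,254), the screwdriver at (130,235) and the cup at (145,175).

```bash
cat >> h.py <<'E'
def shift(p,yaw=None):
    "rows' shift (cm) and turn (deg) to world TCP p, tool down with tool x at yaw deg (mod 180)"
    o=get_obs();r=R.from_quat(o['ee_rot']);d=r.inv().apply(np.array(p)-o['position'])*100
    t=np.zeros(3)
    if yaw is not None:
        c=[ (r.inv()*R.from_euler('z',y,degrees=True)*R.from_euler('x',180,degrees=True)).as_rotvec(degrees=True) for y in (yaw,yaw+180)]
        t=min(c,key=np.linalg.norm)
    print('shift',d.round(2),'turn',t.round(1),'pos',o['position'].round(4),'F',o['ft_force'].round(2),'t',round(o['clock'],2))
C0=np.array([.5575,-.046]);Y=14.6
def stud(k,r=92): a=np.radians(Y+{'A':135,'B':45,'C':-45,'D':-135}[k]);return C0+r/1000*np.array([np.cos(a),np.sin(a)])
E
python3 - <<'E'
from h import *
for k in 'ABCD': print(k,stud(k).round(4),stud(k,67).round(4))
shift([*stud('A',67),.10],59.6)
E
```

```text
A [0.4781 0.0006] [ 0.4997 -0.0121]
B [0.6041 0.0334] [0.5914 0.0118]
C [ 0.6369 -0.0926] [ 0.6153 -0.0799]
D [ 0.5109 -0.1254] [ 0.5236 -0.1038]
shift [-42.78  45.93  14.23] turn [ 0.  -0.   5.8] pos [0.2604 0.5682 0.2423] F [ 0.27  0.37 -1.29] t 1.05
```

```bash
python3 -m creep '[-21,23,6,0,0,5.8,0, -42.8,45.9,13.2,0,0,5.8,0, -42.8,45.9,13.2,0,0,5.8,0, -42.8,45.9,13.2,0,0,5.8,0, -42.8,45.9,13.2,0,0,5.8,0, -42.8,45.9,13.2,0,0,5.8,0, -42.8,45.9,13.2,0,0,5.8,0, -42.8,45.9,13.2,0,0,5.8,0, -42.8,45.9,13.2,0,0,5.8,0, -42.8,45.9,13.2,0,0,5.8,0, -42.8,45.9,13.2,0,0,5.8,0, -42.8,45.9,13.2,0,0,5.8,0, -42.8,45.9,13.2,0,0,5.8,0, -42.8,45.9,13.2,0,0,5.8,0, -42.8,45.9,13.2,0,0,5.8,0, -42.8,45.9,13.2,0,0,5.8,0, -42.8,45.9,13.2,0,0,5.8,0, -42.8,45.9,13.2,0,0,5.8,0]'
python3 - <<'E'
from h import *
shift([*stud('A',67),.056],59.6)
save(camera('wrist'),'w1.png')
E
```

```text
clock: 2.55
position: [0.4993, -0.0131, 0.1101]
ee_rot: [0.868, 0.496, -0.0, -0.0]
ft_force: [-0.2, 0.3, 0.9]
grip_width: 0.002
shift [ 0.11 -0.02  5.41] turn [-0.   0.  -0.2] pos [ 0.4993 -0.0131  0.1101] F [-0.22  0.28  0.88] t 2.55
```

View pics/w1.png

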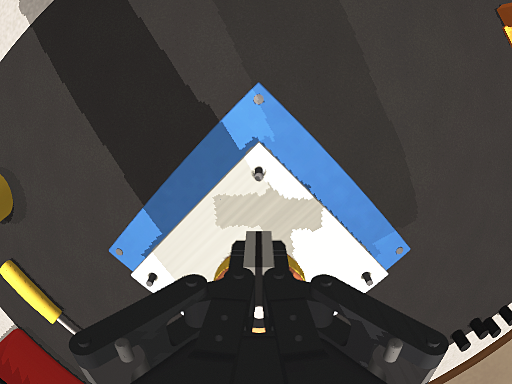

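The view shows the shut fingers over the small plate, with stud A straight ahead at px (258,173) and the transformer behind the fingers. Descending.

```bash
python3 -m creep '[0,0,3,0,0,0,0, 0,0,4.8,0,0,0,0, 0,0,5.2,0,0,0,0, 0,0,5.4,0,0,0,0,0,0,5.4,0,0,0,0]';python3 -m creep '[0,0,0.1,0,0,0,0, 0,0,0.15,0,0,0,0]'; python3 -m creep '[0,0,0.05,0,0,0,0, 0,0,0.1,0,0,0,0]'
```

```text
clock: 3.02
position: [0.4995, -0.0113, 0.0568]
ee_rot: [0.868, 0.497, 0.0, -0.0]
ft_force: [-0.6, -0.0, 0.5]
grip_width: -0.005
clock: 3.18
position: [0.5001, -0.0118, 0.0558]
ee_rot: [0.868, 0.497, 0.001, 0.0]
ft_force: [-0.8, -0.4, -0.1]
grip_width: -0.001
clock: 3.35
position: [0.4997, -0.012, 0.0543]
ee_rot: [0.868, 0.497, 0.001, 0.0]
ft_force: [0.4, 0.1, 0.1]
grip_width: 0.002
```

```bash
for i in 1 2 3; do python3 -m creep '[0,0,0.05,0,0,0,0, 0,0,0.05,0,0,0,0]' | grep -E 'pos|force'; done
```

```text
position: [0.4997, -0.012, 0.0541]
ft_force: [-2.2, 1.1, 8.6]
position: [0.4997, -0.0121, 0.054]
ft_force: [-5.5, 0.6, 14.9]
position: [0.4997, -0.012, 0.054]
ft_force: [-9.8, -0.4, 23.4]
```

Corner A is firm: contact at TCP z 0.054, and 23 N gave no dip. Next is B.

```bash
python3 -m creep '[0,0,-3,0,0,0,0, 0,0,-5.6,0,0,0,0, 0,0,-5.6,0,0,0,0, 3.5,3.5,-5.6,0,0,0,0, 6.7,6.7,-5.6,0,0,0,0, 6.7,6.7,-5.6,0,0,0,0, 6.7,6.7,-5.6,0,0,0,0, 6.7,6.7,-3,0,0,0,0, 6.7,6.7,-1,0,0,0,0, 6.7,6.7,-0.4,0,0,0,0,6.7,6.7,-0.35,0,0,0,0,6.7,6.7,-0.35,0,0,0,0]'; for i in 1 2 ; do python3 -m creep '[0,0,0.05,0,0,0,0, 0,0,0.1,0,0,0,0]' | grep -E 'pos|force'; done
```

```text
clock: 4.85
position: [0.5909, 0.0114, 0.0563]
ee_rot: [0.868, 0.497, -0.0, 0.0]
ft_force: [0.5, 0.1, 1.2]
grip_width: -0.002
position: [0.5918, 0.0117, 0.0561]
ft_force: [-0.8, -0.0, -0.1]
position: [0.5914, 0.0117, 0.0544]
ft_force: [-0.4, -0.2, -0.6]
```

```bash
for i in 1 2 3 ; do python3 -m creep '[0,0,0.05,0,0,0,0, 0,0,0.05,0,0,0,0]' | grep -E 'pos|force'; done
```

```text
position: [0.5913, 0.0118, 0.0536]
ft_force: [1.0, 0.2, 1.9]
position: [0.5914, 0.0119, 0.053]
ft_force: [0.9, -0.2, 1.9]
position: [0.5914, 0.0119, 0.0524]
ft_force: [0.7, 1.0, 2.2]
```

```bash
for i in 1 2  ; do python3 -m creep '[0,0,0.05,0,0,0,0, 0,0,0.1,0,0,0,0]' | grep -E 'pos|force'; done;  python3 -m creep '[0,0,0.05,0,0,0,0, 0,0,0.05,0,0,0,0]' | grep -E 'pos|force'
```

```text
position: [0.5914, 0.0119, 0.0516]
ft_force: [-1.2, 1.9, 10.3]
position: [0.5915, 0.0119, 0.0515]
ft_force: [-5.5, 1.1, 19.1]
position: [0.5915, 0.0119, 0.0515]
ft_force: [-6.1, 0.9, 20.1]
```

B dips 2.5 mm at about 2 N and then bottoms out, so it has the short pillar. Releasing and heading for the shim.

```bash
python3 -m creep '[0,0,-3,0,0,0,0, 0,0,-7,0,0,0,0, 0,0,-9,0,0,0,4, 0,0,-9,0,0,0,4]'
python3 - <<'E'
from h import *
shift([.44,.29,.16],99)
E
```

```text
clock: 6.52
position: [0.5931, 0.0113, 0.1445]
ee_rot: [0.868, 0.496, 0.003, 0.001]
ft_force: [0.8, 0.5, 0.2]
grip_width: 0.274
shift [ 16.27 -27.32  -1.62] turn [  0.3  -0.1 -39.5] pos [0.5931 0.0113 0.1445] F [0.83 0.52 0.15] t 6.52
```

```bash
python3 -m creep '[8,-14,-1.6,0,0,-20,4, 16.3,-27.3,-1.6,0,0,-39.5,4, 16.3,-27.3,-1.6,0,0,-39.5,4, 16.3,-27.3,-1.6,0,0,-39.5,4, 16.3,-27.3,-1.6,0,0,-39.5,4, 16.3,-27.3,-1.6,0,0,-39.5,4, 16.3,-27.3,-1.6,0,0,-39.5,4, 16.3,-27.3,-1.6,0,0,-39.5,4, 16.3,-27.3,-1.6,0,0,-39.5,4, 16.3,-27.3,-1.6,0,0,-39.5,4, 16.3,-27.3,-1.6,0,0,-39.5,4, 16.3,-27.3,-1.6,0,0,-39.5,4, 16.3,-27.3,-1.6,0,0,-39.5,4]'
cat >> h.py <<'E'
def fworld(c,u,v):
    "fisheye pixel + z-depth to world"
    K=c['intrinsics'];z=c['range_z'][v,u];a=(u-K[0,2])/K[0,0];b=(v-K[1,2])/K[1,1];th=np.hypot(a,b);s=np.tan(th)/np.maximum(th,1e-9)
    p=np.stack([a*s*z,b*s*z,z,np.ones_like(z)],-1);return (p@c['T'].T)[...,:3]
def orange(c,lo=None):
    h=cv2.cvtColor(c['pixels'],cv2.COLOR_RGB2HSV);return (h[...,0]>8)&(h[...,0]<22)&(h[...,1]>150)&(h[...,2]>90)
E
python3 - <<'E'
from h import *
c=camera('wrist');save(c,'w2.png')
for q in('shim','shim_grip'):
    for d in pinpoint(c,q)[:3]: print(q,round(d['conf'],2),np.round(d['at'],4))
s=silhouettes(c,'shim')
for x in s[:2]:
    v,u=np.nonzero(x['pixels']);w=fworld(c,u,v);print(x['conf'],len(v),u.mean(),v.mean())
    f=w[(w[:,2]<.010)&(w[:,2]>-.01)];g=w[(w[:,2]>.026)&(w[:,2]<.04)]
    for m in(f,g):
        if len(m)>5: print(len(m),m.mean(0).round(4),cv2.minAreaRect((m[:,:2]*1000).astype(np.float32)))
print(get_obs()['position'],get_obs()['grip_width'])
E
```

```text
clock: 7.6
position: [0.4388, 0.2891, 0.1555]
ee_rot: [0.65, 0.76, -0.0, 0.0]
ft_force: [0.3, 0.7, -0.5]
grip_width: 0.467
shim 0.74 [ 0.5155  0.3066 -0.0008]
shim_grip 0.59 [0.4713 0.2991 0.0177]
shim_grip 0.53 [0.4739 0.0015 0.0414]
0.68 1280 263.7640625 221.82578125
858 [0.5    0.3066 0.0037] ((492.53240966796875, 305.0514221191406), (73.61195373535156, 27.314882278442383), 11.806208610534668)
331 [0.4666 0.3002 0.0294] ((467.69091796875, 300.58111572265625), (23.22748374938965, 13.810587882995605), 12.514752388000488)
[0.43846191 0.28998376 0.1557676 ] 0.47353135413759834
```

View pics/w2.png

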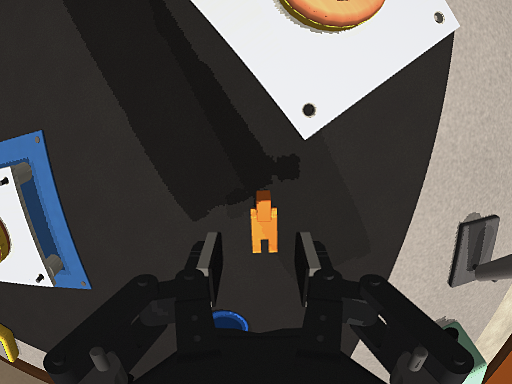

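The view shows the shim at px (263,222), the only fork, with its grip at (264,197). The reel at (229,320) is clear of the jaws.

Run:
```python
from h import *
shift([.4677,.3003,.018],102)
```

```text
shift [ 0.56  3.05 13.78] turn [-0.  0. -3.] pos [0.4385 0.29   0.1558] F [ 0.21 -0.11 -0.43] t 7.8
```

```bash
python3 -m creep '[0.6,3,3,0,0,-3,4, 0.6,3,7,0,0,-3,4, 0.6,3,10.5,0,0,-3,4, 0.6,3,12.8,0,0,-3,4, 0.6,3.05,13.5,0,0,-3,4, 0.6,3.05,13.8,0,0,-3,4, 0.6,3.05,13.8,0,0,-3,4, 0.6,3.05,13.8,0,0,-3,1, 0.6,3.05,13.8,0,0,-3,0.5, 0.6,3.05,13.8,0,0,-3,0.5, 0.6,3.05,13.8,0,0,-3,0.5, 0.6,3.05,13.8,0,0,-3,0.5, 0.6,3.05,13.8,0,0,-3,0.5, 0.6,3.05,13.8,0,0,-3,0.5]' 50; python3 -m creep '[0,0,-4,0,0,0,0.5, 0,0,-8,0,0,0,0.5, 0,0,-12,0,0,0,0.5, 0,0,-12,0,0,0,0.5, 0,0,-12,0,0,0,0.5]'
python3 - <<'E'
from h import *
a=np.radians(104.6);g=stud('B')+(.047+.035)*np.array([np.cos(a),np.sin(a)]);print(g)
shift([*g,.09],14.6)
c=camera('wrist');save(c,'w3.png')
for x in silhouettes(c,'shim')[:2]:
    v,u=np.nonzero(x['pixels']);w=fworld(c,u,v);print(x['conf'],len(v))
    print(np.percentile(w,[5,50,95],axis=0).round(4))
E
```

```text
clock: 8.97
position: [0.4684, 0.3021, 0.0197]
ee_rot: [0.629, 0.778, 0.002, 0.0]
ft_force: [-1.3, -0.2, 8.0]
grip_width: 0.151
clock: 9.38
position: [0.4688, 0.3023, 0.1414]
ee_rot: [0.629, 0.778, 0.003, 0.001]
ft_force: [0.2, -0.1, -1.4]
grip_width: 0.15
[0.58338542 0.11270341]
shift [-20.96   7.21   5.11] turn [ 0.1 -0.4 87.5] pos [0.4688 0.3023 0.1414] F [ 0.16 -0.14 -1.4 ] t 9.38
0.81 2608
[[0.4558 0.2967 0.1243]
 [0.4686 0.3055 0.1407]
 [0.5251 0.3237 0.152 ]]
```

View pics/w3.png

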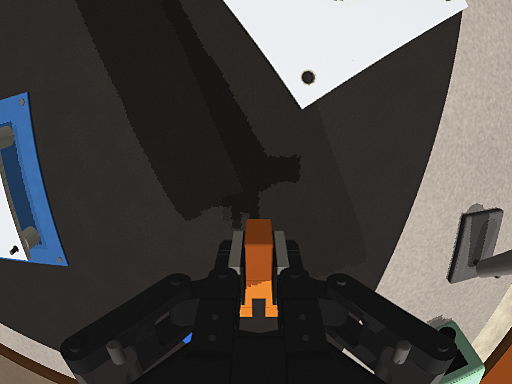

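Run:
```python
from h import *
c=camera('wrist');o=get_obs();r=R.from_quat(o['ee_rot'])
x=silhouettes(c,'shim')[0];v,u=np.nonzero(x['pixels']);w=fworld(c,u,v);t=r.inv().apply(w-o['position'])*1000
f=t[(t[:,2]>11)&(t[:,2]<22)];g=t[t[:,2]<-8]
print(len(f),len(g))
for m in(f,g): print(np.percentile(m,[1,10,50,90,99],axis=0).round(1),cv2.minAreaRect(m[:,:2].astype(np.float32)))
A=np.c_[f[:,:2],np.ones(len(f))];print('plane',np.linalg.lstsq(A,f[:,2],rcond=None)[0])
for q in('shim','shim_grip'):
    for d in pinpoint(c,q)[:2]: print(q,round(d['conf'],2),(r.inv().apply(np.array(d['at'])-o['position'])*1000).round(1))
```

```text
986 1063
[[ -9.6 -12.   11.6]
 [ -6.  -11.5  14.4]
 [  1.8  40.5  15.4]
 [  9.7  57.2  16.3]
 [ 13.7  60.9  17.4]] ((3.6502456665039062, 24.756168365478516), (24.644874572753906, 74.08810424804688), 2.6948976516723633)
[[ -4.7 -39.1 -70.9]
 [ -3.6 -11.1 -11.5]
 [  1.7  -2.6 -10.7]
 [  7.    7.3  -9.8]
 [  8.4   9.9  -8.3]] ((-0.7471017837524414, -35.356082916259766), (93.75912475585938, 16.137432098388672), 86.35517883300781)
plane [7.37750722e-04 1.91353566e-02 1.46299292e+01]
shim 0.7 [ 1.4 47.8 21.9]
shim_grip 0.67 [ 2.8  1.5 -1.7]
```

The shim is held squarely: prong tips 61 mm ahead of the TCP, underside about 19.5 mm below it. It looks 1.8 mm off in tool x, but the jaws centre it, so I take that as camera bias. Next I hover at the final yaw on the inner side of stud B to measure the stud in the tool frame.

Run:
```python
from h import *
shift([.6205,-.0295,.145],14.6)
```

```text
shift [-35.52   8.12  -0.81] turn [-0.   0.1 87.5] pos [0.4668 0.3008 0.1367] F [ 0.11  0.12 -0.4 ] t 9.68
```

```bash
python3 -m creep '[-5,1,-0.8,0,0,12,0.5, -10,2,-0.8,0,0,24,0.5, -15,3,-0.8,0,0,36,0.5, -20,4,-0.8,0,0,48,0.5, -25,6,-0.8,0,0,60,0.5, -30,7,-0.8,0,0,72,0.5, -35.5,8.1,-0.8,0,0,87.5,0.5, -35.5,8.1,-0.8,0,0,87.5,0.5, -35.5,8.1,-0.8,0,0,87.5,0.5, -35.5,8.1,-0.8,0,0,87.5,0.5, -35.5,8.1,-0.8,0,0,87.5,0.5, -35.5,8.1,-0.8,0,0,87.5,0.5, -35.5,8.1,-0.8,0,0,87.5,0.5, -35.5,8.1,-0.8,0,0,87.5,0.5, -35.5,8.1,-0.8,0,0,87.5,0.5, -35.5,8.1,-0.8,0,0,87.5,0.5]'
python3 - <<'E'
from h import *
c=camera('wrist');o=get_obs();r=R.from_quat(o['ee_rot']);i=c['pixels'];T=lambda w:r.inv().apply(np.array(w)-o['position'])*1000
print(o['position'],r.as_matrix()[:,0])
for q in('corner_1','shim','shim_grip'):
    for d in pinpoint(c,q)[:4]: print(q,round(d['conf'],2),np.round(d['at'],4),T(d['at']).round(1))
vv,uu=np.mgrid[0:384,0:512];w=T(fworld(c,uu.ravel(),vv.ravel())).reshape(384,512,3)
np.save('w.npy',w);cv2.imwrite('pics/w4raw.png',i[:,:,::-1])
x=silhouettes(c,'shim')[0]['pixels'];g=w[x&(w[...,2]<-8)&(w[...,2]>-13)];print('grip',np.percentile(g,[2,50,98],axis=0).round(1))
cv2.imwrite('pics/w4.png',cv2.resize(i[60:320,120:400],None,fx=2.3,fy=2.3,interpolation=cv2.INTER_CUBIC)[:,:,::-1])
E
```

```text
clock: 11.02
position: [0.6206, -0.0289, 0.1454]
ee_rot: [0.992, 0.128, -0.0, 0.0]
ft_force: [-0.5, -0.2, -1.2]
grip_width: 0.151
[ 0.62068509 -0.02893977  0.14551312] [ 9.67474494e-01  2.52968217e-01 -4.28496402e-04]
corner_1 0.85 [4.737e-01 3.000e-04 3.750e-02] [-134.8  -65.5  108.1]
corner_1 0.64 [0.6017 0.0354 0.0435] [ -2. -67. 102.]
corner_1 0.59 [ 0.514  -0.1243  0.0413] [-127.3   65.3  104.3]
shim 0.68 [ 0.6362 -0.0751  0.1227] [ 3.3 48.6 22.8]
shim_grip 0.96 [ 0.6219 -0.0282  0.1452] [ 1.4 -0.4  0.3]
shim_grip 0.68 [ 0.5611 -0.0504  0.0334] [-63.    5.7 112.1]
shim_grip 0.52 [ 0.6328 -0.0728  0.1254] [ 0.6 45.5 20.1]
grip [[ -5.6 -14.4 -10.9]
 [  0.6  -5.   -9.6]
 [  6.9   6.8  -8.4]]
```

View pics/w4.png

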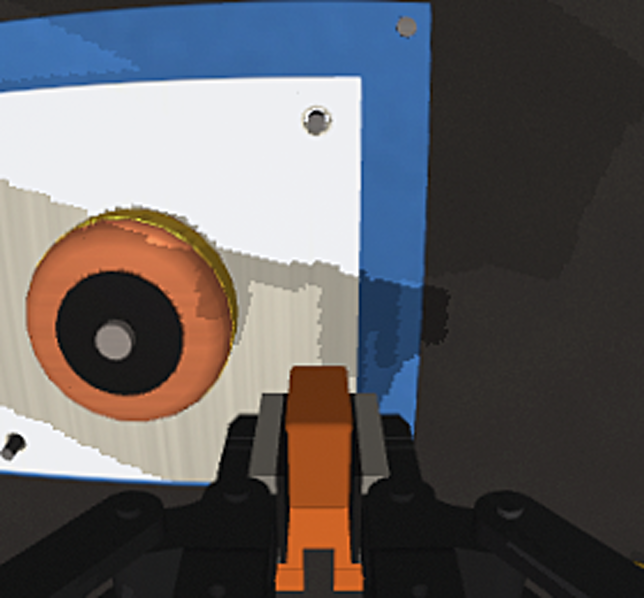

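The view shows stud B at crop (317,121), raw px (258,113), inside its hole with the plate edges parallel to the image. The grip is at crop (318,380), so the stud is nearly in line with it. Measuring in the tool frame.

Run:
```python
import numpy as np,cv2
w=np.load('w.npy');i=cv2.imread('pics/w4raw.png')
sub=(slice(100,124),slice(246,270));z=w[sub]
g=cv2.cvtColor(i[sub],cv2.COLOR_BGR2GRAY);print(g[::2,::2]);print(z[::2,::2,2].round(0))
m=(g<150); top=z[...,2]<96
print('dark',z[m].mean(0).round(1),m.sum(),'top',z[top].mean(0).round(1),top.sum(), np.nonzero(top)[1].mean()+246,np.nonzero(top)[0].mean()+100)
# plate face
f=(w[...,2]>99)&(w[...,2]<105)&(i.min(2)>120);p=w[f]
print(f.sum(),np.percentile(p,[.2,99.8],axis=0).round(1),np.median(p[:,2]))
# outer +x edge and -y edge line fits
for v in (100,130,160,180):
    u=np.nonzero(f[v])[0].max();print('edge x',w[v,u].round(1))
for u in (150,190,230,270):
    v=np.nonzero(f[:,u])[0].min();print('edge y',w[v,u].round(1))
```

```text
[[239 239 240 239 239 239 239 239 239 239 239 239]
 [239 239 239 239 239 239 239 239 239 239 239 239]
 [239 239 239 239 240 241 242 240 239 239 239 239]
 [239 239 239 242 223 187 193 218 244 240 239 239]
 [239 239 241 211 255  28  40 207 202 243 239 239]
 [239 239 243 193  55 113 109  75 249 234 240 239]
 [239 240 237 205  92 108 109 105 233 188 240 239]
 [239 239 244 120 105 112 111 121 156 231 240 239]
 [239 239 241 235  91 107 103 114 199 241 239 239]
 [239 239 239 242 214 119 138 236 240 240 239 239]
 [239 239 239 239 241 244 243 241 239 239 239 239]
 [239 239 239 239 239 239 239 239 239 239 239 239]]
[[ 104.  102.  103.  102.  102.  103.  103.  103.  104.  103.  102.  101.]
 [ 104.  102.  103.  102.  102.  103.  103.  103.  103.  102.  103.  104.]
 [ 104.  103.  103.  104.  104.  104.  103.  103.  102.  103.  102.  105.]
 [ 103.  103.  104.  103.  104.  105.  104.  102.  103.  103.  104.  103.]
 [ 102.  104.  104.  103.  115.  109.  107.  114.  105.  103.  102.  104.]
 [ 103.  104.  103.  104.  109.   92.   93.   98.  114.  103.  104.  104.]
 [ 103.  103.  103.  114.   93.   93.   94.   93.  115.  103.  103.  103.]
 [ 102.  102.  104.  107. -131.   93.   94.   92.  115.  103.  103.  103.]
 [ 102.  103.  103.  103.  115.   92.   91.   93.  105.  102.  102.  103.]
 [ 105.  103.  102.  104.  102.  104.  104.  104.  102.  102.  103.  104.]
 [ 103.  102.  103.  103.  103.  103.  103.  103.  103.  103.  102.  103.]
 [ 103.  103.  103.  103.  102.  103.  103.  103.  102.  102.  103.  104.]]
dark [ -0.2 -65.8  95.4] 79 top [  0.1 -66.3  88.4] 50 257.38 113.1
20442 [[-144.9  -80.9  101. ]
 [  14.7   78.8  104.8]] 102.93656594405692
edge x [ 14.5 -75.5 102.8]
edge x [ 14.7 -51.8 101.9]
edge x [ 15.  -27.3 102. ]
edge x [ 14.5 -10.3 102.3]
edge y [-87.5 -80.8 104.2]
edge y [-53.  -80.5 102.2]
edge y [-21.3 -80.3 102.5]
edge y [  9.7 -81.  102.5]
```

Run:
```python
from h import *
c=camera('wrist');o=get_obs();r=R.from_quat(o['ee_rot']);T=lambda w:r.inv().apply(np.array(w)-o['position'])*1000
x=silhouettes(c,'shim')[0]['pixels'];v,u=np.nonzero(x);t=T(fworld(c,u,v))
f=t[(t[:,2]>11)&(t[:,2]<22)&(abs(t[:,0])<20)&(t[:,1]>15)];print(np.percentile(f,[1,5,50,95,99],axis=0).round(1))
for a in range(15,66,5):
    m=f[(f[:,1]>a)&(f[:,1]<a+5)]
    if len(m): print(a,len(m),m[:,0].min().round(1),m[:,0].max().round(1),np.median(m[:,2]).round(1))
g=t[(t[:,2]<-8)&(t[:,2]>-13)&(abs(t[:,1])<25)];print(np.percentile(g,[1,50,99],axis=0).round(1),len(g))
print(o['position'])
```

```text
[[-10.7  26.8  15. ]
 [ -9.1  28.1  15.5]
 [  0.7  39.9  16.4]
 [ 10.5  56.8  17.5]
 [ 12.4  58.4  17.9]]
25 91 -6.1 7.4 16.1
30 156 -6.9 8.8 16.2
35 158 -7.6 8.9 16.3
40 93 -7.7 9.0 16.4
45 108 -10.5 12.4 16.3
50 108 -11.2 13.2 16.7
55 86 -11.4 12.7 17.3
[[ -5.4 -14.5 -10.9]
 [  0.6  -5.1  -9.7]
 [  7.1   6.9  -8.3]] 979
[ 0.62080688 -0.02901929  0.14580156]
```

Stud B is 0.8 mm to tool −x of the fork's centre line, corrected for the view's bias, and the edges are parallel to the tool. So I move outward 15 cm, then down to TCP z ≈ 51.5 mm.

```bash
python3 -m creep '[0,-4,0,0,0,0,0.5, -0.08,-8,0,0,0,0,0.5, -0.08,-12,0,0,0,0,0.5, -0.08,-15,0,0,0,0,0.5, -0.08,-15,0,0,0,0,0.5, -0.08,-15,3,0,0,0,0.5, -0.08,-15,6,0,0,0,0.5, -0.08,-15,8.5,0,0,0,0.5, -0.08,-15,9.4,0,0,0,0.5, -0.08,-15,9.4,0,0,0,0.5,-0.08,-15,9.4,0,0,0,0.5,-0.08,-15,9.4,0,0,0,0.5]'
python3 - <<'E'
from h import *
o=get_obs();r=R.from_quat(o['ee_rot']);d=o['position']-np.array([.6207,-.0290,.1456]);print((r.inv().apply(d)*1000).round(1),o['position'])
ims=[]
for n in('scene','side'):
    c=camera(n)
    for q in('shim','shim_grip'):
        for e in pinpoint(c,q)[:1]: print(n,q,round(e['conf'],2),(r.inv().apply(np.array(e['at'])-o['position'])*1000).round(1))
    x,y=map(int,proj(c,[*stud('B'),.045]));ims.append(cv2.resize(c['pixels'][y-40:y+40,x-40:x+40],(396,396),interpolation=cv2.INTER_CUBIC))
cv2.imwrite('pics/s5.png',np.hstack(ims)[:,:,::-1])
E
```

```text
clock: 12.37
position: [0.5835, 0.116, 0.0536]
ee_rot: [0.992, 0.127, 0.001, -0.0]
ft_force: [-0.0, -0.4, -0.2]
grip_width: 0.154
[   0.2 -149.6   92.1] [0.58351065 0.11596459 0.05356527]
scene shim 0.61 [-1.3 47.2 18.9]
scene shim_grip 0.77 [ 8.3 -3.9  0.9]
side shim 0.44 [-1.4 48.1 20.9]
side shim_grip 0.39 [ 1.4 -4.4 -0.9]
```

View pics/s5.png

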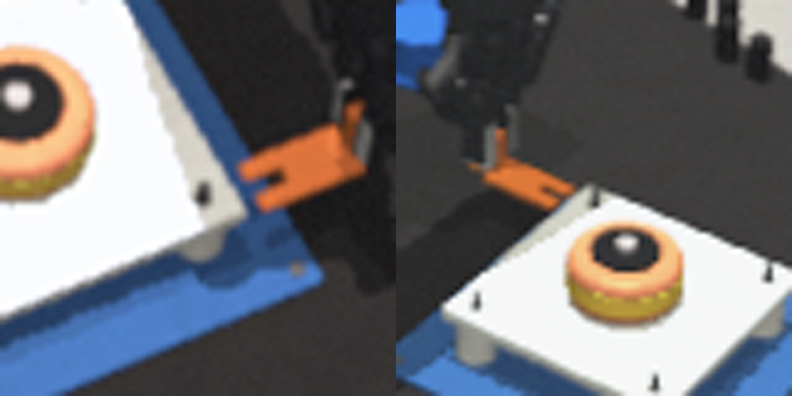

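Both views show the fork level, just outside plate corner B, with the slot pointing at the stud. Checking the settled pose.

```bash
python3 -m creep '[0,0,0,0,0,0,0.5,0,0,0,0,0,0,0.5]'
python3 - <<'E'
from h import *
o=get_obs();r=R.from_quat(o['ee_rot']);d=o['position']-np.array([.6207,-.0290,.1456]);print((r.inv().apply(d)*1000).round(1))
E
```

```text
clock: 12.83
position: [0.5824, 0.1161, 0.052]
ee_rot: [0.992, 0.127, 0.0, -0.0]
ft_force: [0.8, -0.2, 0.0]
grip_width: 0.154
[  -0.6 -150.    93.6]
```

```bash
python3 -m creep '[-0.02,0.4,0.05,0,0,0,0.5, -0.02,0.8,0.05,0,0,0,0.5, -0.02,1.1,0.05,0,0,0,0.5,-0.02,1.4,0.05,0,0,0,0.5,-0.02,1.4,0.05,0,0,0,0.5]'; python3 -m creep '[0,0.2,0,0,0,0,0.5, 0,0.4,0,0,0,0,0.5, 0,0.6,0,0,0,0,0.5,0,0.6,0,0,0,0,0.5]'
```

```text
clock: 13.25
position: [0.5858, 0.1013, 0.0513]
ee_rot: [0.992, 0.126, 0.0, 0.0]
ft_force: [-0.2, -0.1, -0.2]
grip_width: 0.158
clock: 13.58
position: [0.5871, 0.0963, 0.0512]
ee_rot: [0.992, 0.127, -0.0, -0.0]
ft_force: [-0.4, 0.3, -1.7]
grip_width: 0.151
```

```bash
for i in 1 2; do python3 -m creep '[0,0.2,0,0,0,0,0.5, 0,0.4,0,0,0,0,0.5, 0,0.6,0,0,0,0,0.5,0,0.6,0,0,0,0,0.5]'|grep -E 'pos|force|wid'; done
```

```text
position: [0.5886, 0.0903, 0.0511]
ft_force: [0.9, -0.4, -3.9]
grip_width: 0.153
position: [0.5901, 0.0848, 0.0512]
ft_force: [-0.4, 1.3, -5.2]
grip_width: 0.15
```

```bash
for i in 1 2; do python3 -m creep '[0,0.2,0.02,0,0,0,0.5, 0,0.4,0.02,0,0,0,0.5,0,0.4,0.02,0,0,0,0.5]'|grep -E 'pos|force|wid'; done
```

```text
position: [0.5913, 0.0811, 0.0511]
ft_force: [0.9, 2.8, -5.1]
grip_width: 0.145
position: [0.5924, 0.0771, 0.051]
ft_force: [0.4, 4.3, -2.9]
grip_width: 0.154
```

```bash
for i in 1 2; do python3 -m creep '[0,0.1,0,0,0,0,0.5, 0,0.15,0,0,0,0,0.5,0,0.15,0,0,0,0,0.5]'|grep -E 'pos|force|wid'; done
```

```text
position: [0.5925, 0.0767, 0.051]
ft_force: [-1.5, 6.9, -1.4]
grip_width: 0.152
position: [0.5926, 0.0765, 0.0511]
ft_force: [-2.5, 9.3, 0.6]
grip_width: 0.154
```

It stops at the predicted 40.9 mm of travel with a rising contact force, so the slot end is against the stud. Relaxing, opening and lifting.

```bash
python3 -m creep '[0,-0.15,0,0,0,0,0.5, 0,-0.15,0,0,0,0,1.5, 0,-0.15,0,0,0,0,3, 0,-0.15,0,0,0,0,3.5,0,-0.15,0,0,0,0,3.5,0,-0.15,0,0,0,0,3.5, 0,-0.15,0,0,0,0,3.5]'; python3 -m creep '[0,0,-1.5,0,0,0,3.5, 0,0,-4,0,0,0,3.5,0,0,-7,0,0,0,3.5,0,0,-9,0,0,0,3.5,0,0,-9,0,0,0,3.5,0,0,-9,0,0,0,3.5]'
python3 - <<'E'
from h import *
ims=[]
for n in('scene','side'):
    c=camera(n)
    for q in('shim','shim_grip'):
        for e in pinpoint(c,q)[:2]: print(n,q,round(e['conf'],2),np.round(e['at'],4))
    x,y=map(int,proj(c,[*stud('B'),.045]));ims.append(cv2.resize(c['pixels'][y-40:y+40,x-40:x+40],(396,396),interpolation=cv2.INTER_CUBIC))
cv2.imwrite('pics/s6.png',np.hstack(ims)[:,:,::-1])
print(stud('B'))
shift([*stud('B',67),.13],59.6)
E
```

```text
clock: 15.83
position: [0.5926, 0.0754, 0.051]
ee_rot: [0.992, 0.127, 0.0, 0.0]
ft_force: [-0.5, -0.2, 0.5]
grip_width: 0.408
clock: 16.33
position: [0.5932, 0.0758, 0.142]
ee_rot: [0.992, 0.127, 0.001, -0.0]
ft_force: [-1.3, 0.1, -0.5]
grip_width: 0.413
scene shim 0.48 [ 0.5186 -0.3285  0.0025]
scene shim 0.31 [ 0.35   -0.2864 -0.0038]
side shim 0.49 [0.6044 0.0328 0.0288]
side shim_grip 0.65 [0.5909 0.0824 0.0544]
[0.60405511 0.03335126]
shift [-1.67  6.17  1.  ] turn [ -0.    0.1 -45. ] pos [0.592  0.0757 0.1399] F [1.03 0.12 0.02] t 16.63
```

View pics/s6.png

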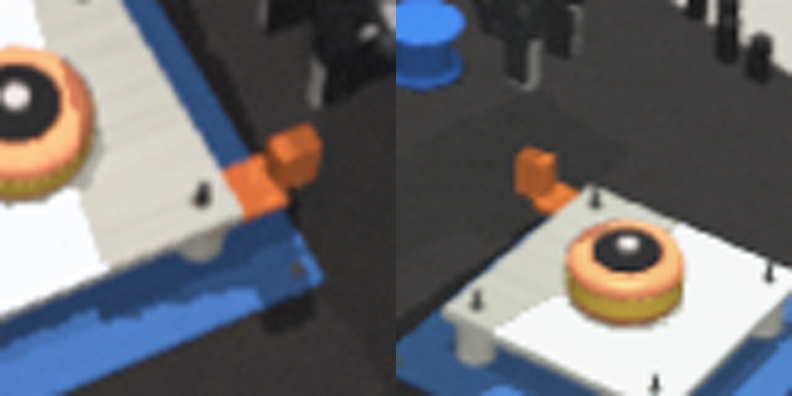

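Both views show the fork buried under corner B with the grip free and the jaws clear. Now I press B again in the earlier pose.

```bash
python3 -m creep '[-0.5,2,1,0,0,-7,0, -0.8,3,1,0,0,-14,0, -1.1,4,1,0,0,-21,0, -1.7,6.2,1,0,0,-28,0, -1.7,6.2,1,0,0,-35,0, -1.7,6.2,1,0,0,-42,0, -1.7,6.2,1,0,0,-45,0, -1.7,6.2,1,0,0,-45,0, -1.7,6.2,1,0,0,-45,0, -1.7,6.2,1,0,0,-45,0, -1.7,6.2,1,0,0,-45,0, -1.7,6.2,1,0,0,-45,0, -1.7,6.2,1,0,0,-45,0]'
python3 - <<'E'
from h import *
shift([*stud('B',67),.056],59.6)
E
```

```text
clock: 17.72
position: [0.5917, 0.0116, 0.1308]
ee_rot: [0.868, 0.497, 0.0, -0.0]
ft_force: [0.2, -0.2, 0.8]
grip_width: 0.003
shift [-0.   -0.03  7.48] turn [-0.  -0.  -0.1] pos [0.5917 0.0116 0.1308] F [ 0.2  -0.21  0.79] t 17.72
```

```bash
python3 -m creep '[0,0,3,0,0,0,0, 0,0,5.5,0,0,0,0, 0,0,6.8,0,0,0,0, 0,0,7.3,0,0,0,0, 0,0,7.4,0,0,0,0,0,0,7.4,0,0,0,0,0,0,7.4,0,0,0,0]'; for i in 1 2; do python3 -m creep '[0,0,0.05,0,0,0,0, 0,0,0.1,0,0,0,0]' | grep -E 'pos|force'; done
```

```text
clock: 18.3
position: [0.5926, 0.0115, 0.0582]
ee_rot: [0.868, 0.497, 0.001, 0.0]
ft_force: [-0.1, -0.1, -0.1]
grip_width: 0.001
position: [0.5923, 0.0116, 0.0569]
ft_force: [0.4, 0.6, 0.6]
position: [0.5919, 0.0116, 0.0552]
ft_force: [0.4, -1.0, 1.5]
```

```bash
for i in 1 2 3; do python3 -m creep '[0,0,0.04,0,0,0,0, 0,0,0.07,0,0,0,0,0,0,0.07,0,0,0,0]' | grep -E 'pos|force'; done
```

```text
position: [0.5917, 0.0115, 0.0542]
ft_force: [0.2, -0.0, 0.9]
position: [0.5917, 0.0115, 0.0541]
ft_force: [-4.1, 0.5, 7.6]
position: [0.5918, 0.0115, 0.0541]
ft_force: [-7.2, -0.0, 15.7]
```

```bash
python3 -m creep '[0,0,0.03,0,0,0,0, 0,0,0.04,0,0,0,0,0,0,0.04,0,0,0,0,0,0,0.04,0,0,0,0,0,0,0.04,0,0,0,0]' | grep -E 'pos|force'; python3 -m creep '[0,0,-0.3,0,0,0,0, 0,0,-2,0,0,0,0, 0,0,-5,0,0,0,0, 0,0,-9,0,0,0,0, 0,0,-12,0,0,0,0, 0,0,-12,0,0,0,0, 0,0,-12,0,0,0,0, 0,0,-12,0,0,0,0]'
python3 - <<'E'
from h import *
c=camera('side')
for q in('shim','shim_grip','reel','cup','screwdriver','plate'):
    for e in pinpoint(c,q)[:2]: print(q,round(e['conf'],2),np.round(e['at'],4))
c=camera('scene');cv2.imwrite('pics/end.png',c['pixels'][:,:,::-1])
E
```

```text
position: [0.5918, 0.0116, 0.0541]
ft_force: [-9.2, 0.5, 19.0]
clock: 20.47
position: [0.5913, 0.0116, 0.1718]
ee_rot: [0.868, 0.497, -0.0, -0.0]
ft_force: [-0.3, 0.6, -0.9]
grip_width: 0.002
shim 0.56 [0.6031 0.0341 0.0261]
shim_grip 0.64 [0.5913 0.0784 0.0518]
reel 0.79 [0.6549 0.28   0.0044]
cup 0.9 [ 0.3476 -0.2803  0.0023]
cup 0.48 [ 0.5594 -0.0488 -0.0028]
screwdriver 0.55 [ 5.208e-01 -3.292e-01 -5.000e-04]
plate 0.97 [ 0.2412  0.3227 -0.001 ]
plate 0.68 [ 0.5566 -0.0473  0.0397]
```

View pics/end.png

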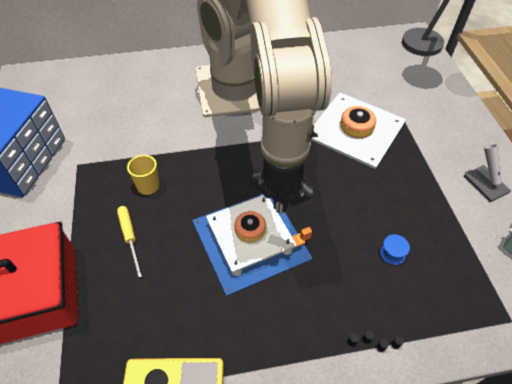

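The final picture shows the shim in place with its grip at px (305,236), the bystanders untouched, and the gripper clear above the plate.

```bash
python3 -c "
from workcell import *
print(hand_in())"
```

```text
the job is handed in; nothing more can be done
None
```

The job is done and handed in after about 20 s of robot time: the short pillar's corner is shimmed and no longer dips. `hand_in()` gave no verdict.

- **Finding the corner:** The first corner I pressed (about x 0.478, y 0.001) stayed firm up to 23 N. The second (about x 0.604, y 0.033) gave 2.5 mm at about 2 N, then bottomed out. I stopped there and did not press the other two.
- **Fitting the shim:** I slid it in from the plate's +y side until the slot met the stud, at 40.9 mm of travel against 40.7 mm expected. I then let go of it. The last camera check put its origin within about 1.5 mm of the stud.
- **Proving it:** I pressed the same corner again up to 19 N downwards, about 21 N including side force. The plate stayed at its level height, 54.1 mm at the tool against 54.0 mm at the firm corner.
- **Bystanders:** The screwdriver, reel and cup are where they started, and the gripper ended clear above the plate.

One camera check disagreed: just after I let go, the scene camera's detector reported the shim at the screwdriver and the cup. The side camera and the pictures showed it in place, so I took those as false detections.

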